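# Dispense relays from the pedal feeder into the tray

### The job

Bring the empty blue tray under the low end of the relay feeder's chute, then press the feeder's red pedal right down to its stop and keep it there until all three relays have slid into the tray. Then let the pedal come back up and leave the tray standing flat on the bench with the three relays in it. Never touch the relays with the robot, and leave the terminal block, the screw jar and the screwdriver where they are.

Things in the scene. Friction and masses are not known exactly. Their poses are not given: they have to be found in the camera images.
- feeder: Relay feeder, bolted down: grey base plate, in its own frame x -185 to 65, y -20 to 140 mm, 10 mm thick; origin at bench height, z up. Over it at x = 0 an aluminium chute along y, 46 mm wide, 200 mm long, slopes 30 deg down to -y; top end 0.21 m high. A yellow gate in it, under a bridge 0.19 m high, holds three relays; the pedal lifts it, far enough only near its stop
- lip (a point): Middle of the chute floor's lower edge, where the relays drop off, 78 mm above the bench (chute underside 74 mm); fixed at (0, -60, 78) mm in the feeder's frame, with its axes. It overhangs the base plate by 40 mm. The relays leave towards -y and fly up to about 90 mm before they land
- pedal_pad (a point): Place to press: top of the red pad (60 x 64 mm) on the pedal, on its centre line, 25 mm from its free end; 83 mm above the bench when up, 49 mm at the stop. The pedal is a dark steel plate, 120 x 70 mm, hinged along the feeder's y at (-47, 50, 30) mm in the feeder's frame; its free end points to the feeder's -x, towards the robot
- pedal (a joint): Pedal angle in rad: 0 = up (released), 0.38 = down at its stop. A spring brings it back; about 5 N at the pad to start, 10 N at the stop
- tray: Loose blue open tray, 100 mm (x) by 150 mm (y), walls 45 mm high and 5 mm thick, floor 5 mm, 0.25 kg. Origin at the centre of its underside. Its -y end wall is 10 mm thick and carries in its middle a grip tab, 50 mm wide, rising to 85 mm above the underside; that end is too high to pass under the chute
- tray_grip (a point): Middle of the top edge of the tray's grip tab, 85 mm above the tray's underside, at (0, -70, 85) mm in the tray's frame and with its axes; the tab is 10 mm thick along y
- relay1: Black relay with an orange top, 30 x 34 x 22 mm, 35 g, origin at the centre of its underside; the lowest of three in the chute, next to the gate
- relay2: Second relay, same kind, behind the first
- relay3: Third relay, same kind, the highest in the chute
- terminal_block: Bystander: green terminal block with brass screws, 90 x 40 x 38 mm, loose, origin at the centre of its underside
- screw_jar: Bystander: small jar of screws, 48 mm across, 60 mm high, origin at the centre of its underside
- screwdriver: Bystander: screwdriver lying on the bench, about 200 mm long along its x
Mind the look-alikes: they are no part of the job. Leave any purple, turquoise or white look-alike of the relay3 alone.

How it is judged (in metres and radians):
On the way, in this order (a step that is already met when the one before it is completed fails the run):
1. the tray stands on the bench with the chute's lower edge over its mouth, the pedal still up and the relays still in the chute (x of lip in the frame of tray between -0.047 and 0.047 m and y of lip in the frame of tray between -0.075 and 0.075 m and height (world z) of tray below 0.012 m and value of joint pedal below 0.1 rad and height (world z) of each of relay1, relay2, relay3 above 0.08 m), for 0.2 s.
2. the pedal is pressed down to its stop (beyond 0.35 rad) (value of joint pedal above 0.35 rad), for 0.3 s.
At the end, for the whole second after the job is handed in: All three relays lie at rest inside the tray (origins within its walls and less than 65 mm above its underside; lying on one another is fine), the tray stands flat and still on the bench, and the pedal is back up (below 0.04 rad) (x of relay1 in the frame of tray between -0.05 and 0.05 m and y of relay1 in the frame of tray between -0.075 and 0.075 m and z of relay1 in the frame of tray between 0 and 0.065 m and linear speed of each of relay1, relay2, relay3, tray below 0.02 m/s and x of relay2 in the frame of tray between -0.05 and 0.05 m and y of relay2 in the frame of tray between -0.075 and 0.075 m and z of relay2 in the frame of tray between 0 and 0.065 m and x of relay3 in the frame of tray between -0.05 and 0.05 m and y of relay3 in the frame of tray between -0.075 and 0.075 m and z of relay3 in the frame of tray between 0 and 0.065 m and value of joint pedal below 0.04 rad and height (world z) of tray below 0.006 m and angle between tray's own z axis and vertical below 0.06 rad); the robot touches nothing.
It fails at once if the robot touches a relay (contact force between any of the arm, the fingers and relay1 above 0.3 N or contact force between any of the arm, the fingers and relay2 above 0.3 N or contact force between any of the arm, the fingers and relay3 above 0.3 N).
It fails at once if the terminal block, the screw jar or the screwdriver is moved by more than 30 mm (distance of any of terminal_block, screw_jar, screwdriver from where it was at the start of the episode above 0.03 m).
It also fails if it takes over 56 s, if anything falls off the work surface, if the arm or the gripper's body presses on something with over 40 N, if the wrist force passes 120 N, or if a joint passes its speed limit or range.

### The arm

A 6-joint arm with a two-finger parallel gripper is mounted at the origin on the work surface. World frame = base frame: x ahead of the robot, y to its left, z up, the work surface at z = 0. Lengths are in m, angles in degrees, forces in N, time in s.
With the tool pointing down it reaches from about 0.375 to 0.9 m from the base axis. Payload 3.1 kg.
Tool frame: the origin (TCP) lies between the finger pads; the fingertips stand 11 mm ahead of it and the grasp point (between the pads) lies 8 mm behind it; z points along the fingers, y is the line along which they close (so a half turn about z gives the same grasp; the last joint's range is limited). The gripper opens to 87 mm and grips with 3 to 60 N. Pads are 19 mm wide; open, the fingers measure 117 mm over their backs; the gripper's body (75 mm by 190 mm) begins 51 mm behind the grasp point.
Start: joints at [-86.144, 30.224, 82.088, -0, 67.689, -10.227], TCP at [0.152, -0.606, 0.234] pointing down, gripper open.
Joint ranges: [-176.69, 176.69], [-43.24, 126.21], [12.49, 139.97], [-82, 262], [0, 151.66], [-163.58, 163.58]. Speed limits (degrees/s): [159.86, 159.86, 180, 180, 180, 180].

### API

Orientations are given as a 3x3 rotation matrix whose columns are the frame's x, y, z axes.
In Python, from rig import bot, viewer, workorder, models gives the robot as it stands.
- The arm moves only by the shell command python3 -m jog 'ROWS'. ROWS is JSON, a list of rows, each a list of 7 numbers: the opening, from 0 (shut) to 1 (fully open), then the shift along the tool's x, y, z in m, then the turn, a rotation vector about the tool's x, y, z in degrees. In form: [[claw, x, y, z, ax, ay, az], ...]. A call has 1 to 20 rows; each row is the pose to reach, as a shift and turn from the pose commanded when the call began, along the tool's axes at that moment; what a row does not reach only later rows make up. A row lasts 1/8 s, in which the tool goes at most 62.5 mm and 10.7 degrees, less where a joint would pass 70% of its speed; a pose out of reach is approached as far as the arm can. A call with a gripper value outside its range is refused whole. The fingers move at their own pace and stop on an object; the grip force is fixed at half the most. Time passes only in rows, so rows that repeat a pose let the fingers close. It gives the time, the measured TCP pose, the force, the opening and the grip force at its end, in the units of the state.
- bot.read_state(): the state, without advancing time (a new reading comes with each control period).
- viewer.capture(name): name is "scene" or "side" or "wrist"; returns (picture, depth): 384x512x3 uint8, blue, green, red; 384x512 float32, m along the optical axis (not along the pixel's ray), 0 where there is no reading.
- viewer.camera_info(name): a dict with "fx", "fy", "cx", "cy" (pixels), "world_to_cam" (4x4, takes a point from world to camera coordinates). Camera axes: x right, y down, z forward; pixel columns grow to the right and rows downward; lengths in m; the calibration is good to about 2 mm. A picture is of the moment at which its call begins: read the wrist's pose just before it. camera_info takes no time and is no camera call; for the wrist camera it gives the pose at the moment of the call.
- workorder.hand_in(): hands the job in; it is judged then, once.
Trained networks look in the newest picture that a camera, given by its name, has taken for a name from the list of things; names that differ only in an ending like _2 or _b are one class to them, and where a whole thing is asked for, a point or a joint stands for the part that bears it (a point fixed in the world has none). Each returns a list of dicts, best first, with "p" (0 to 1); they miss things now and then, are a little off and sometimes report something else, mostly with a low value. They report only what shows in the picture. A call takes as long as a camera call. They do not tell look-alikes from the thing itself.
- models.outline_of(camera, thing): "mask" (384x512 bool, what is visible of it).
- models.tip_of(camera, thing): "xyz" ([x, y, z] in m, in world coordinates, good to about 4 mm: a listed point, or the origin of a listed thing).
The state is a dict: "time_s": time; "joint_positions": joint angles; "qvel": joint speeds; "tau": joint torques, N m; "position": TCP position; "tcp_rot": TCP orientation; "force": force on the tool from outside, world axes, zero at the start; "moment": the same for the moment, N m; "opening": opening from 0.0 (shut) to 1.0 (fully open); "grasp_force": force on a finger pad.
Only numpy, scipy, OpenCV 4.12 (cv2) and the standard library are available. Lean on these libraries where they do the work, as an engineer would, in place of code of your own. Each camera call takes 0.05 s, during which the arm holds its last target. There are 200 camera calls.

## Working session

There is one attempt and no reset: what is moved stays moved. The work goes in short steps, Python scripts to look and compute and a shell command to move; the robot and the scene stay as the last step left them, time stands still between calls to the robot, and variables do not carry over. Pictures are saved under pics/ and viewed, at most 10 in all, crops included, and the job is handed in when it is done.

```bash
mkdir -p pics
python3 - <<'E'
from rig import bot,viewer,models
import cv2,numpy as np
s=bot.read_state();print(s['time_s'],s['position'],np.round(s['tcp_rot'],3).tolist(),s['opening'])
ims=[]
for c in('scene','side'):
    im,d=viewer.capture(c);ims.append(im)
    for t in('lip','pedal_pad','tray','tray_grip','feeder','relay1','relay3','terminal_block','screw_jar','screwdriver'):
        try:print(c,t,[(round(r['p'],2),np.round(r['xyz'],3).tolist()) for r in models.tip_of(c,t)[:5]])
        except Exception as e:print(c,t,e)
    cv2.imwrite(f'pics/{c}0.png',im)
E
```

```text
0.0 [ 0.15206502 -0.60548633  0.23256866] [[0.97, 0.243, -0.0], [0.243, -0.97, 0.002], [0.0, -0.002, -1.0]] 1.0033631481411298
scene lip [(0.97, [0.647, 0.063, 0.08]), (0.73, [0.66, 0.118, 0.111])]
scene pedal_pad [(0.71, [0.66, 0.119, 0.113]), (0.69, [0.536, 0.188, 0.085])]
scene tray [(0.81, [0.476, -0.223, 0.001])]
scene tray_grip []
scene feeder [(0.93, [0.659, 0.123, -0.001])]
scene relay1 [(0.69, [0.546, 0.346, 0.022]), (0.68, [0.663, 0.148, 0.127]), (0.64, [0.657, 0.121, 0.11]), (0.58, [0.644, 0.442, 0.026]), (0.54, [0.759, 0.029, 0.022])]
scene relay3 [(0.69, [0.546, 0.346, 0.022]), (0.68, [0.663, 0.148, 0.127]), (0.64, [0.657, 0.121, 0.11]), (0.58, [0.644, 0.442, 0.026]), (0.54, [0.759, 0.029, 0.022])]
scene terminal_block [(0.84, [0.352, -0.051, 0.005])]
scene screw_jar [(0.54, [0.737, -0.292, 0.001])]
scene screwdriver [(0.54, [0.272, -0.364, 0.002])]
side lip [(0.75, [0.643, 0.062, 0.08])]
side pedal_pad [(0.69, [0.536, 0.188, 0.083])]
side tray [(0.67, [0.474, -0.221, -0.001]), (0.2, [0.356, -0.054, -0.002])]
side tray_grip [(0.83, [0.495, -0.286, 0.082])]
side feeder [(0.93, [0.656, 0.122, 0.002])]
side relay1 [(0.47, [0.651, 0.439, 0.019]), (0.43, [0.659, 0.117, 0.111]), (0.41, [0.661, 0.154, 0.128])]
side relay3 [(0.47, [0.651, 0.439, 0.019]), (0.43, [0.659, 0.117, 0.111]), (0.41, [0.661, 0.154, 0.128])]
side terminal_block [(0.97, [0.358, -0.057, -0.005]), (0.62, [0.661, 0.176, 0.144]), (0.5, [0.474, -0.226, -0.002])]
side screw_jar [(0.6, [0.737, -0.294, -0.002])]
side screwdriver []
```

View pics/scene0.png

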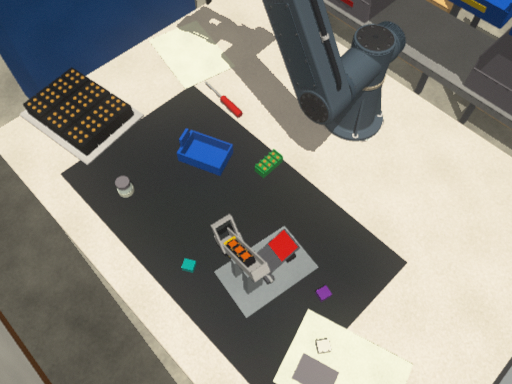

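View pics/side0.png

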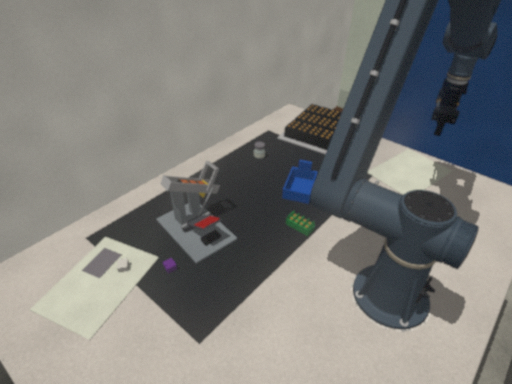

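The scene shows one blue tray (205,150), the feeder at (265,270) with its red pad (284,246), and three orange-topped relays in the chute (240,250). Turquoise (188,265), purple (323,292) and white (322,345) lie loose on the bench. They are look-alikes, and I'll leave them alone. I'll refine the yaws from depth.

```bash
cat > h.py <<'E'
import numpy as np,cv2
from rig import bot,viewer,models
def cloud(c):
    im,d=viewer.capture(c);k=viewer.camera_info(c)
    v,u=np.mgrid[:384,:512]
    P=np.stack([(u-k['cx'])/k['fx']*d,(v-k['cy'])/k['fy']*d,d,np.ones_like(d)],-1)
    W=P@np.linalg.inv(k['world_to_cam']).T
    W=W[...,:3];W[d==0]=np.nan
    return im,W
def rect(P):
    (c,s,a)=cv2.minAreaRect((P[:,:2]*1000).astype(np.float32));return np.round(c,1),np.round(s,1),round(a,1)
E
python3 - <<'E'
from h import *
for c in('scene','side'):
    im,W=cloud(c);X,Y,Z=np.moveaxis(W,-1,0)
    b,g,r=[im[...,i].astype(int) for i in range(3)]
    near=lambda x,y,R:np.hypot(X-x,Y-y)<R
    t=near(.475,-.222,.14)&(b>1.6*r)&(b>1.3*g)
    rim=t&(Z>.035)&(Z<.052); al=t&(Z>.003)
    tab=t&(Z>.06)
    print(c,'tray all',rect(W[al]),'rim',rect(W[rim]),'tab',tab.sum(),rect(W[tab]) if tab.sum()>4 else '',np.nanmax(Z[t]))
    f=near(.60,.19,.25)&(Z>.006)&(Z<.015)&(abs(r-b)<30)&(r>70)
    print('plate',f.sum(),rect(W[f]))
    p=near(.54,.19,.09)&(r>2*g)&(r>2*b)&(Z>.03)
    print('pad',p.sum(),rect(W[p]),np.nanmean(W[p],0))
E
```

```text
scene tray all (array([ 468.2, -242.3]), array([132.6, 186.8]), 22.9) rim (array([ 473.9, -221.3]), array([105. , 152.6]), 22.8) tab 91 (array([ 501.4, -284.2]), array([49.6, 13.1]), 23.9) 0.09087319948560135
plate 2529 (array([624.5, 240. ]), array([366. , 342.1]), 42.3)
pad 496 (array([546.3, 189.9]), array([65.4, 56.3]), 80.7) [0.54692757 0.19062494 0.07908628]
side tray all (array([ 483.6, -236.7]), array([114.4, 195.6]), 22.8) rim (array([ 470.1, -222.7]), array([100.1, 157.3]), 22.7) tab 87 (array([ 496.9, -286. ]), array([49.1, 14. ]), 26.9) 0.08822264278724634
plate 1544 (array([668.9, 266.6]), array([329.9, 361.7]), 82.7)
pad 143 (array([544.2, 189.6]), array([63.8, 52.7]), 82.5) [0.54032496 0.19226475 0.0822921 ]
```

```bash
python3 -m jog '[[1,0.03,-0.015,0,0,0,-1],[1,0.08,-0.04,0,0,0,-2],[1,0.13,-0.07,0,0,0,-4],[1,0.18,-0.097,0,0,0,-5],[1,0.23,-0.125,0,0,0,-6],[1,0.28,-0.152,0,0,0,-7],[1,0.33,-0.18,0,0,0,-8],[1,0.37,-0.2,0.03,0,0,-8.75],[1,0.4,-0.217,0.06,0,0,-8.75],[1,0.415,-0.225,0.09,0,0,-8.75],[1,0.415,-0.225,0.1,0,0,-8.75],[1,0.415,-0.225,0.1,0,0,-8.75],[1,0.415,-0.225,0.1,0,0,-8.75],[1,0.415,-0.225,0.1,0,0,-8.75]]'
python3 - <<'E'
from h import *
s=bot.read_state();print(s['time_s'],s['position'],np.round(s['tcp_rot'],3).tolist())
im,W=cloud('wrist');cv2.imwrite('pics/w1.png',im)
X,Y,Z=np.moveaxis(W,-1,0);b,g,r=[im[...,i].astype(int) for i in range(3)]
t=(np.hypot(X-.475,Y+.222)<.14)&(b>1.6*r)&(b>1.3*g)
tab=t&(Z>.07);print(tab.sum(),rect(W[tab]),rect(W[t&(Z>.035)&(Z<.055)]),rect(W[t&(Z>.08)&(Z<.09)]))
print([(q['p'],q['xyz']) for q in models.tip_of('wrist','tray_grip')])
E
```

```text
time_s: 2.95
position: [0.5, -0.2881, 0.1348]
tcp_rot: [[0.922, 0.387, 0.002], [0.387, -0.922, -0.002], [0.001, 0.002, -1.0]]
force: [0.1, 0.9, -0.4]
opening: 0.998
grasp_force: 0.0
2.95 [ 0.5000201  -0.28813596  0.13479943] [[0.922, 0.387, 0.002], [0.387, -0.922, -0.002], [0.001, 0.002, -1.0]]
874 (array([ 500.1, -261.1]), array([49.9, 65.2]), 14.0) (array([ 501.6, -202.8]), array([ 60.4, 152. ]), 38.2) (array([ 503.7, -285.5]), array([44.1,  9.4]), 22.8)
[(0.59, [0.4984, -0.2881, 0.0816])]
```

View pics/w1.png

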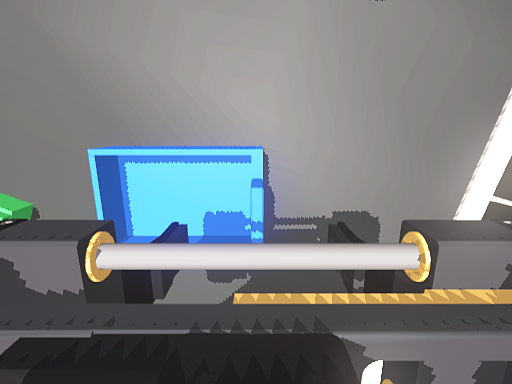

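The wrist view shows the tab (258,205) centred between the fingers (175 and 340). Next I go down and grip.

```bash
python3 -m jog '[[1,0,0,0.02,0,0,0],[1,0,0,0.045,0,0,0],[1,0,0,0.065,0,0,0],[1,0,0,0.075,0,0,0],[1,0,0,0.075,0,0,0],[0,0,0,0.075,0,0,0],[0,0,0,0.075,0,0,0],[0,0,0,0.075,0,0,0],[0,0,0,0.075,0,0,0],[0,0,0,0.075,0,0,0],[0,0,0,0.075,0,0,0],[0,0,0,0.075,0,0,0]]'
python3 -m jog '[[0,0,0,-0.004,0,0,0],[0,0,0,-0.008,0,0,0],[0,0,0,-0.01,0,0,0],[0,0,0,-0.01,0,0,0]]'
python3 - <<'E'
from h import *
im,W=cloud('scene')
X,Y,Z=np.moveaxis(W,-1,0);b,g,r=[im[...,i].astype(int) for i in range(3)]
t=(np.hypot(X-.475,Y+.222)<.14)&(b>1.6*r)&(b>1.3*g)&(Z>.03)
print(rect(W[t&(Z<.075)]))
P=W[t&(Z<.065)];A=np.c_[P[:,:2]-[.473,-.222],np.ones(len(P))];print(np.linalg.lstsq(A,P[:,2],rcond=None)[0])
im=viewer.capture('side')[0];cv2.imwrite('pics/s2.png',cv2.resize(im[120:260,220:440],None,fx=3,fy=3))
E
```

```text
time_s: 4.55
position: [0.4999, -0.2869, 0.0585]
tcp_rot: [[0.922, 0.388, -0.0], [0.388, -0.922, 0.0], [-0.0, -0.0, -1.0]]
force: [-0.6, 0.4, -0.3]
opening: 0.287
grasp_force: 0.0
time_s: 5.05
position: [0.4999, -0.287, 0.0686]
tcp_rot: [[0.922, 0.388, 0.0], [0.388, -0.922, -0.0], [0.0, 0.0, -1.0]]
force: [0.2, 0.6, -2.3]
opening: 0.113
grasp_force: 30.0
(array([ 473.6, -220.8]), array([106., 153.]), 22.1)
[ 0.00800263 -0.013054    0.04286497]
```

View pics/s2.png

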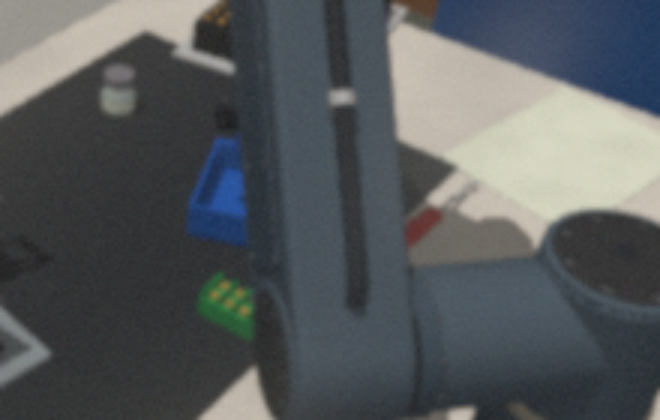

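```bash
python3 -m jog '[[0,0,0,-0.006,0,0,0],[0,0.005,-0.003,-0.01,0,0,1],[0,0.018,-0.012,-0.01,0,0,3],[0,0.035,-0.023,-0.01,0,0,6],[0,0.053,-0.035,-0.01,0,0,9],[0,0.07,-0.047,-0.01,0,0,12],[0,0.088,-0.059,-0.01,0,0,15],[0,0.106,-0.071,-0.01,0,0,19],[0,0.123,-0.083,-0.01,0,0,23],[0,0.141,-0.094,-0.01,0,0,27],[0,0.158,-0.106,-0.01,0,0,30],[0,0.17,-0.114,-0.01,0,0,32],[0,0.176,-0.118,-0.01,0,0,32.3],[0,0.176,-0.118,-0.01,0,0,32.3],[0,0.176,-0.118,-0.01,0,0,32.3]]'
python3 - <<'E'
from h import *
for c in('scene','side'):
    im,W=cloud(c);cv2.imwrite(f'pics/{c}3.png',im)
    X,Y,Z=np.moveaxis(W,-1,0);b,g,r=[im[...,i].astype(int) for i in range(3)]
    t=(np.hypot(X-.628,Y+.041)<.13)&(b>1.6*r)&(b>1.3*g)&(Z>.03)&(Z<.08)
    P=W[t];print(c,len(P),rect(P),P[:,2].min(),np.percentile(P[:,2],[10,50,90]))
    A=np.c_[P[:,:2]-[.628,-.041],np.ones(len(P))];print(np.linalg.lstsq(A,P[:,2],rcond=None)[0])
    print([(q['p'],np.round(q['xyz'],3)) for q in models.tip_of(c,'lip')],[(q['p'],np.round(q['xyz'],3)) for q in models.tip_of(c,'tray')])
    p=(np.hypot(X-.54,Y-.19)<.09)&(r>2*g)&(r>2*b)&(Z>.03);print(rect(W[p]))
E
```

```text
time_s: 7.02
position: [0.6159, -0.1103, 0.0785]
tcp_rot: [[0.986, -0.165, -0.001], [-0.165, -0.986, -0.0], [-0.001, 0.0, -1.0]]
force: [0.9, 0.0, -2.9]
opening: 0.11
grasp_force: 30.0
scene 446 (array([628.8, -38.2]), array([153.7, 101.4]), 80.6) 0.030084035567716327 [0.03478565 0.05370451 0.06043698]
[ 0.01150938 -0.01689141  0.05018373]
[(0.82, array([0.648, 0.062, 0.08 ]))] [(0.92, array([ 0.628, -0.04 ,  0.016]))]
(array([546.6, 189.7]), array([67.3, 55.9]), 81.3)
side 636 (array([625.3, -42.5]), array([156.1, 107.4]), 80.8) 0.030036207324300124 [0.03382086 0.04863322 0.06020604]
[-0.01497073 -0.01917727  0.04806101]
[(0.81, array([0.644, 0.062, 0.077])), (0.43, array([0.539, 0.189, 0.087]))] [(0.79, array([ 0.627, -0.042,  0.015]))]
(array([544.6, 189.1]), array([64.7, 54.9]), 81.4)
```

View pics/scene3.png

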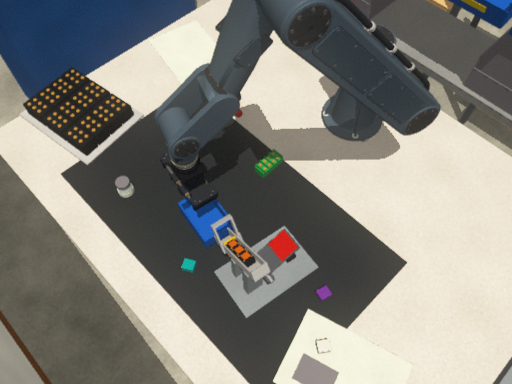

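The tray (205,217) is aligned and about 15 mm up, with the lip 105 mm along its y axis. I lower it a little, advance 60 mm, then set it down.

```bash
python3 -m jog '[[0,0,0,0.004,0,0,0],[0,0,0,0.008,0,0,0],[0,0,-0.005,0.01,0,0,0],[0,0,-0.015,0.01,0,0,0],[0,0,-0.027,0.01,0,0,0],[0,0,-0.039,0.01,0,0,0],[0,0,-0.05,0.01,0,0,0],[0,0,-0.057,0.01,0,0,0],[0,0,-0.06,0.01,0,0,0],[0,0,-0.06,0.011,0,0,0],[0,0,-0.06,0.012,0,0,0],[0,0,-0.06,0.013,0,0,0],[0,0,-0.06,0.014,0,0,0],[0,0,-0.06,0.014,0,0,0]]'
python3 - <<'E'
from h import *
for c in('scene','side'):
    im,W=cloud(c);cv2.imwrite(f'pics/{c}4.png',im)
    X,Y,Z=np.moveaxis(W,-1,0);b,g,r=[im[...,i].astype(int) for i in range(3)]
    t=(np.hypot(X-.637,Y-.018)<.13)&(b>1.6*r)&(b>1.3*g)&(Z>.03)&(Z<.08)
    P=W[t];print(c,len(P),rect(P),np.percentile(P[:,2],[10,50,90]))
    print([(q['p'],np.round(q['xyz'],3)) for q in models.tip_of(c,'lip')],[(q['p'],np.round(q['xyz'],3)) for q in models.tip_of(c,'tray')])
E
```

```text
time_s: 9.07
position: [0.6263, -0.051, 0.0647]
tcp_rot: [[0.986, -0.165, 0.0], [-0.165, -0.986, -0.0], [0.0, 0.0, -1.0]]
force: [0.1, -0.7, -1.9]
opening: 0.111
grasp_force: 30.0
scene 239 (array([640.1,  18.8]), array([153.5, 100.2]), 81.9) [0.03232703 0.04241532 0.04693214]
[(0.8, array([0.646, 0.064, 0.082]))] [(0.97, array([0.641, 0.02 , 0.004]))]
side 353 (array([633.8,  18.1]), array([152.1, 104.3]), 80.5) [0.03279084 0.04180939 0.05269608]
[(0.7, array([0.644, 0.061, 0.078]))] [(0.85, array([ 0.641,  0.018, -0.001]))]
```

```bash
python3 -m jog '[[0,0,0,0.001,0,0,0],[0,0,0,0.0015,0,0,0],[0.6,0,0,0.0015,0,0,0],[0.6,0,0,0.0015,0,0,0],[0.6,0,0,0.0015,0,0,0],[0.6,0,0,0.0015,0,0,0],[0.6,0,0,0.0015,0,0,0],[0.6,0,0,-0.015,0,0,0],[0.6,0,0,-0.04,0,0,0],[0.6,0,0,-0.08,0,0,0],[0.6,0,0,-0.12,0,0,0],[0,-0.04,0,-0.13,0,0,0],[0,-0.09,-0.02,-0.13,0,0,0],[0,-0.128,-0.06,-0.13,0,0,0],[0,-0.128,-0.11,-0.13,0,0,0],[0,-0.128,-0.16,-0.12,0,0,0],[0,-0.128,-0.2,-0.1,0,0,0],[0,-0.128,-0.223,-0.08,0,0,0],[0,-0.128,-0.223,-0.06,0,0,0],[0,-0.128,-0.223,-0.06,0,0,0]]'
python3 - <<'E'
from h import *
for c in('scene','side'):
    im,W=cloud(c);cv2.imwrite(f'pics/{c}5.png',im)
    X,Y,Z=np.moveaxis(W,-1,0);b,g,r=[im[...,i].astype(int) for i in range(3)]
    t=(np.hypot(X-.637,Y-.018)<.13)&(b>1.6*r)&(b>1.3*g)&(Z>.03)&(Z<.052)
    P=W[t];print(c,len(P),rect(P),np.percentile(P[:,2],[10,50,90]))
    print([(q['p'],np.round(q['xyz'],3)) for q in models.tip_of(c,'pedal_pad')],[(q['p'],np.round(q['xyz'],3)) for q in models.tip_of(c,'tray')])
E
```

```text
time_s: 11.88
position: [0.5356, 0.1905, 0.1242]
tcp_rot: [[0.987, -0.164, -0.002], [-0.164, -0.987, -0.0], [-0.002, 0.001, -1.0]]
force: [-0.4, -0.5, 0.6]
opening: 0.007
grasp_force: 0.0
scene 341 (array([638.9,  19.3]), array([153.7, 100.8]), 80.6) [0.03336527 0.04259191 0.04679583]
[(0.73, array([0.538, 0.187, 0.08 ]))] [(0.62, array([0.639, 0.018, 0.002]))]
side 210 (array([604.1,  24.8]), array([ 64.4, 152.2]), 1.3) [0.03238391 0.040846   0.04650002]
[(0.66, array([0.538, 0.189, 0.081]))] [(0.67, array([0.638, 0.019, 0.   ]))]
```

View pics/scene5.png

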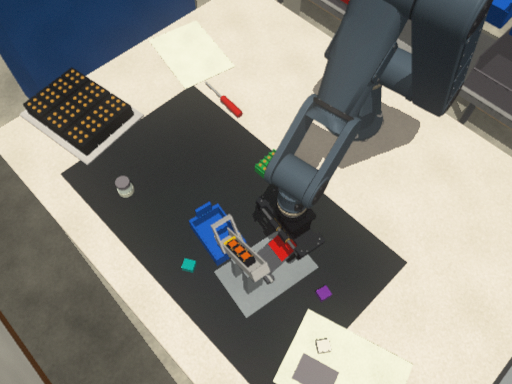

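The tray stands under the lip (212,235) and the relays are still in the chute. Next I press the pedal.

```bash
python3 -m jog '[[0,0,0,0.02,0,0,0],[0,0,0,0.03,0,0,0],[0,0,0,0.04,0,0,0],[0,0,0,0.048,0,0,0],[0,0,0,0.055,0,0,0],[0,0,0,0.06,0,0,0],[0,0,0,0.063,0,0,0],[0,0,0,0.064,0,0,0],[0,0,0,0.065,0,0,0],[0,0,0,0.065,0,0,0]]'
```

```text
time_s: 13.42
position: [0.5328, 0.1907, 0.0606]
tcp_rot: [[0.986, -0.165, -0.008], [-0.165, -0.986, 0.0], [-0.008, 0.001, -1.0]]
force: [-7.1, 2.0, 12.5]
opening: 0.008
grasp_force: 5.5
```

```bash
python3 -m jog '[[0,0,0,0.001,0,0,0],[0,0,0,0.002,0,0,0],[0,0,0,0.003,0,0,0],[0,0,0,0.003,0,0,0],[0,0,0,0.003,0,0,0],[0,0,0,0.003,0,0,0],[0,0,0,0.003,0,0,0],[0,0,0,0.003,0,0,0],[0,0,0,0.003,0,0,0],[0,0,0,0.003,0,0,0]]'
python3 - <<'E'
from h import *
for c in('scene','side'):
    im=viewer.capture(c)[0];cv2.imwrite(f'pics/{c}6.png',im)
    if c=='scene':cv2.imwrite('pics/c6.png',cv2.resize(im[180:310,160:330],None,fx=4,fy=4))
    print([(round(q['p'],2),np.round(q['xyz'],3)) for q in models.tip_of(c,'relay1')],[(round(q['p'],2),np.round(q['xyz'],3)) for q in models.tip_of(c,'pedal_pad')])
E
```

```text
time_s: 14.68
position: [0.5328, 0.1908, 0.0601]
tcp_rot: [[0.986, -0.165, -0.007], [-0.165, -0.986, 0.0], [-0.007, 0.001, -1.0]]
force: [-10.6, 1.6, 27.6]
opening: 0.004
grasp_force: 13.4
[(0.68, array([ 0.632, -0.029,  0.025])), (0.65, array([0.545, 0.349, 0.019])), (0.65, array([0.644, 0.443, 0.022])), (0.55, array([0.643, 0.015, 0.021])), (0.54, array([0.758, 0.028, 0.02 ]))] [(0.68, array([0.525, 0.189, 0.047]))]
[(0.62, array([0.649, 0.441, 0.019])), (0.5, array([ 0.635, -0.031,  0.024])), (0.45, array([0.645, 0.059, 0.023])), (0.45, array([0.541, 0.35 , 0.023]))] [(0.69, array([0.52 , 0.189, 0.048]))]
```

View pics/c6.png

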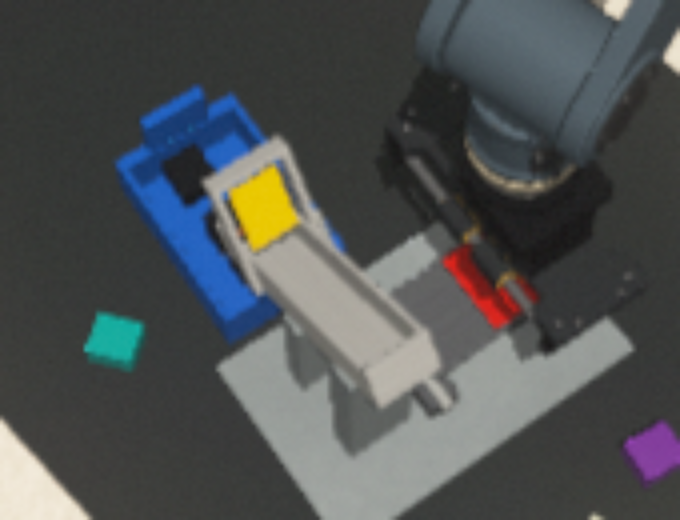

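The chute is empty and the gate (265,205 in the crop) is up. Relays show in the tray, and the networks put them at y = -0.03, 0.015 and 0.06. Next I release the pedal.

```bash
python3 -m jog '[[0,0,0,-0.005,0,0,0],[0,0,0,-0.012,0,0,0],[0,0,0,-0.02,0,0,0],[0,0,0,-0.028,0,0,0],[0,0,0,-0.036,0,0,0],[0,0,0,-0.045,0,0,0],[0,0,0,-0.07,0,0,0],[0,-0.03,0,-0.1,0,0,0],[0,-0.06,0,-0.12,0,0,0],[0,-0.06,0,-0.12,0,0,0],[0,-0.06,0,-0.12,0,0,0],[0,-0.06,0,-0.12,0,0,0]]'
python3 - <<'E'
from h import *
s=[]
for c in('scene','side'):
    im,W=cloud(c);s.append(cv2.resize(im[150:310,140:350] if c=='scene' else im[140:280,130:330],(400,300)))
    for n in('relay1','pedal_pad','tray'):print(c,n,[(round(q['p'],2),np.round(q['xyz'],3)) for q in models.tip_of(c,n)])
cv2.imwrite('pics/f7.png',np.hstack(s))
E
```

```text
time_s: 16.48
position: [0.4777, 0.1999, 0.1757]
tcp_rot: [[0.986, -0.165, -0.001], [-0.165, -0.986, -0.0], [-0.001, 0.001, -1.0]]
force: [0.5, 0.1, -0.4]
opening: 0.007
grasp_force: 0.0
scene relay1 [(0.61, array([0.758, 0.029, 0.02 ])), (0.61, array([0.644, 0.441, 0.021])), (0.55, array([0.646, 0.011, 0.023])), (0.51, array([ 0.634, -0.03 ,  0.028])), (0.48, array([0.545, 0.346, 0.019])), (0.41, array([0.65 , 0.063, 0.024]))]
scene pedal_pad [(0.65, array([0.536, 0.186, 0.083])), (0.39, array([ 0.353, -0.053, -0.   ]))]
scene tray [(0.6, array([ 0.642,  0.02 , -0.   ]))]
side relay1 [(0.6, array([0.65 , 0.439, 0.017])), (0.58, array([0.544, 0.353, 0.017])), (0.45, array([ 0.633, -0.03 ,  0.026]))]
side pedal_pad [(0.85, array([0.538, 0.191, 0.083]))]
side tray [(0.56, array([ 0.637,  0.019, -0.   ])), (0.28, array([0.537, 0.188, 0.082]))]
```

View pics/f7.png

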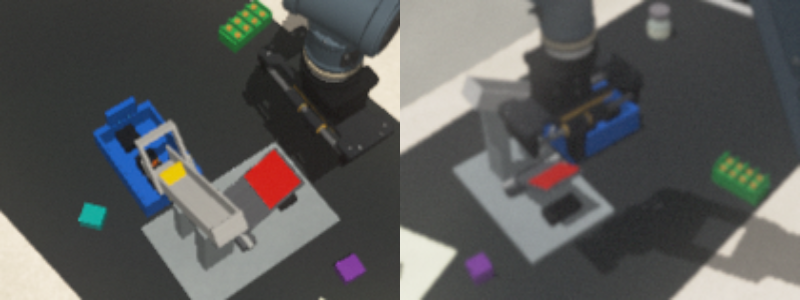

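The pedal is back up (pad at z = 0.083), the tray is flat with its three relays (left panel, 140,150), and the arm is clear of everything.

```bash
python3 -c "
from rig import workorder
print(workorder.hand_in())"
```

```text
the job is handed in; nothing more can be done
None
```

I handed the job in at about 17 s on the robot's clock (no verdict came back): the cameras show the three relays in the tray, the tray flat under the chute and the pedal back up; I didn't measure the bystanders again, but the arm kept clear of them.

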